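# Index the board tray by one turn of the hand wheel and take the picture

### The job

Bring the next LED board under the inspection camera: push the hand wheel round by its upright handle, clockwise seen from above, through exactly one full turn, so that the handle is back where it started, then press the green button to take the picture. Push with the fingertips only: do not grip the handle, keep off the tray and its boards, and leave everything else where it stands.

Things in the scene. Friction and masses are not known exactly. Their poses are not given: they have to be found in the camera images.
- wheel (a joint): angle of the hand wheel, rad: 0 at the start, grows as it is pushed clockwise seen from above; one full turn is 6.283. It is stiff (about 4 N at the handle), does not spring back and stays where it is left; end stops at -0.9 and 9.2. Through the gearbox and rack, one turn draws the board tray along by 75 mm, one nest
- wheel_hub (a point): top centre of the hub, on the upright axis of the aluminium three-spoked hand wheel (rim 137 mm across, 13 mm thick, its top 5 mm below this point; hub 32 mm across, this point 114 mm above the bench) on the grey gearbox of the inspection station
- handle_mid (a point): centre of the black upright handle standing on the wheel's rim, 55 mm out from the axis: oval, 28 mm along the rim, 20 mm across it, 60 mm tall, so it reaches 30 mm above and 30 mm below this point, which is 141 mm above the bench. Polished: it slips along a fingertip. The handle starts at any bearing about the wheel
- handle_rear (a point): rear face of the handle at mid height, 14 mm behind its middle: where a clockwise push acts (the rules call this half of the handle wheel_c0)
- handle_front (a point): front face of the handle at mid height, 14 mm ahead of its middle: the side that leads in a clockwise turn (the rules call this half wheel_c1). Pressing on front and rear at once is a grip
- capture (a joint): travel of the green picture button, m: 0 up, 0.006 fully down, which takes 5 N; it springs back
- capture_top (a point): centre of the top of the green button (32 mm across, 77 mm above the bench) on the grey control box of the station; pressed straight down
- station: the inspection station: white base plate 300 x 560 mm, 15 mm thick, origin on the bench top, its y axis along the rails. The camera hangs over the rails on a 315 mm tall column at 105 mm along x, 40 mm along y; its ring light, 72 mm across, lies at 30 mm along x, 40 mm along y, underside at height 182 mm, and the camera reaches up to 293 mm. The gearbox is 60 mm high, the control box 55 mm
- tray: the carriage with the white four-nest tray (72 x 303 mm, nests 75 mm apart, rim 54 mm above the bench), riding on the rails beyond the wheel; origin under its centre. Only the wheel may drive it: keep off
- lens_axis (a point): the point on the camera's axis at board height; at the start board2 lies under it
- board1: the first of the four white LED boards (loose disc 63 mm across, 3 mm thick, origin at the centre of its underside), lying in its nest of the tray, already inspected
- board2: the second of the four white LED boards (loose disc 63 mm across, 3 mm thick, origin at the centre of its underside), lying in its nest of the tray, under the camera at the start
- board3: the third of the four white LED boards (loose disc 63 mm across, 3 mm thick, origin at the centre of its underside), lying in its nest of the tray: the next one, to come under the camera
- board4: the last of the four white LED boards (loose disc 63 mm across, 3 mm thick, origin at the centre of its underside), lying in its nest of the tray
- lamp_cup: bystander: white lamp cup with black neck standing mouth down, 94 mm across, 112 mm tall, origin under its centre
- solder_reel: bystander: metal reel of solder, 56 mm across, 46 mm tall, origin under its centre
- screwdriver: bystander: red-handled screwdriver lying on the station's base plate beside the gearbox, 130 mm long
- flux_jar: bystander: amber jar with white cap, 38 mm across, 42 mm tall, standing on the station's base plate between gearbox and control box
Mind the look-alikes: they are no part of the job. Leave any black or blue look-alike of the board4 alone.

How it is judged (in metres and radians):
On the way, in this order (a step that is already met when the one before it is completed fails the run):
1. the wheel is a quarter of the way round, pushed by its handle (value of joint wheel between 1.07 and 2.07 rad and (contact force between the fingers and wheel_c0 above 0.3 N or contact force between the fingers and wheel_c1 above 0.3 N)), for 0.02 s.
2. the wheel is half-way round, pushed by its handle (value of joint wheel between 2.64 and 3.64 rad and (contact force between the fingers and wheel_c0 above 0.3 N or contact force between the fingers and wheel_c1 above 0.3 N)), for 0.02 s.
3. the wheel is three quarters of the way round, pushed by its handle (value of joint wheel between 4.21 and 5.21 rad and (contact force between the fingers and wheel_c0 above 0.3 N or contact force between the fingers and wheel_c1 above 0.3 N)), for 0.02 s.
4. with the wheel at one full turn (within 0.15 rad) the green button is pressed down at least 4 mm (value of joint wheel between 6.133 and 6.433 rad and value of joint capture above 0.004 m), for 0.02 s.
At the end, for the whole second after the job is handed in: wheel at rest one clockwise turn from its start within 0.15 rad (9 deg), handle back within 9 mm; third board within 7 mm of the camera axis; button up; boards flat in their nests; lamp cup, reel, screwdriver and jar within 20 mm of their places (value of joint wheel between 6.133 and 6.433 rad and velocity of joint wheel between -0.05 and 0.05 rad/s and value of joint capture below 0.002 m and distance of handle_mid from where it was at the start of the episode below 0.009 m and horizontal distance between board3 and lens_axis below 0.007 m and z of each of board1, board2, board3, board4 in the frame of tray below 0.014 m and distance of each of lamp_cup, solder_reel, screwdriver, flux_jar from where it was at the start of the episode below 0.02 m); the robot touches nothing.
It fails at once if the handle is gripped: the fingers press on its front and its rear at once, over 3 N each (contact force between the fingers and wheel_c0 above 3 N and contact force between the fingers and wheel_c1 above 3 N).
It fails at once if the robot touches the tray or a board (over 1 N) (contact force between any of the fingers, the arm and tray above 1 N or contact force between any of the fingers, the arm and board1 above 1 N or contact force between any of the fingers, the arm and board2 above 1 N or contact force between any of the fingers, the arm and board3 above 1 N or contact force between any of the fingers, the arm and board4 above 1 N).
It fails at once if a board is lifted out of its nest by more than 8 mm (z of any of board1, board2, board3, board4 in the frame of tray above 0.019 m).
It fails at once if the button is pressed while the wheel is not at one full turn (value of joint capture above 0.004 m and not (value of joint wheel between 6.133 and 6.433 rad)).
It fails at once if the lamp cup, solder reel, screwdriver or flux jar is moved or lifted by more than 20 mm (distance of any of lamp_cup, solder_reel, screwdriver, flux_jar from where it was at the start of the episode above 0.02 m).
It also fails if it takes over 67 s, if anything falls off the work surface, if the arm or the gripper's body presses on something with over 40 N, if the wrist force passes 120 N, or if a joint passes its speed limit or range.

### The arm

A 7-joint arm with a two-finger parallel gripper is mounted at the origin on the work surface. World frame = base frame: x ahead of the robot, y to its left, z up, the work surface at z = 0. Lengths are in mm, angles in rad, forces in N, time in s.
With the tool pointing down it reaches from about 400 to 875 mm from the base axis. Payload 4.4 kg.
Tool frame: the origin (TCP) lies at the very end of the fingers, on their centre line; the grasp point (between the pads) lies 19 mm behind it; y points along the fingers, x is the direction in which the jaws open and shut, and the axes are right-handed (so a half turn about y gives the same grasp; the last joint's range is limited). The gripper opens to 85 mm and grips with 20 to 120 N. Pads are 22 mm wide; open, the fingers measure 114 mm over their backs; the gripper's body (76 mm by 85 mm) begins 54 mm behind the grasp point. The pads swing forward as they close: fully open they stand 13 mm farther back than shut.
Start: joints at [1.274, 0.628, 0.038, 1.517, -0.027, 0.996, -0.02], TCP at [148.719, -632.772, 231.313] pointing down, gripper open.
Joint ranges: [-3.06, 3.06], [-0.37, 2.12], [-1.25, 1.32], [0.18, 2.47], [-1.1, 4.24], [0.23, 1.98], [-2.94, 2.94]. Speed limits (rad/s): [2.57, 2.57, 3.14, 3.14, 3.14, 3.14, 3.14].

### API

Orientations are given as [roll, pitch, yaw] about the fixed x, y, z axes, in that order (R = Rz(yaw) Ry(pitch) Rx(roll)).
In Python, from cell import ctrl, get_image, nets gives the robot as it stands. The module is installed in compiled form; this text tells all that it offers.
- The arm moves only by the tool step_arm, never from a script. Its argument "moves" is text: rows parted by semicolons, each of 7 numbers parted by spaces: the shift along the tool's x, y, z normalised to -1 to 1, where 1 is 0.05 m, then the turn, a rotation vector about the tool's x, y, z normalised to -1 to 1, where 1 is 0.12 rad, then the opening, from 0 (shut) to 1 (fully open). A call has 1 to 20 rows; each row shifts and turns the commanded pose from where the row before left it, along the tool's axes as they then stand; what a row does not reach is not made up. A row lasts 1/10 s, in which the tool goes at most 50 mm and 8.59 degrees, less where a joint would pass 70% of its speed; a pose out of reach is approached as far as the arm can. A call with a number of a shift or a turn outside -1 to 1 is refused whole. A call with a gripper value outside its range is refused whole. The fingers move at their own pace and stop on an object; the grip force is fixed at half the most. Time passes only in rows, so rows that do not move let the fingers close. It gives the time, the measured TCP pose, the force and the opening at its end, in the units of the state.
- ctrl.read_state(): the state, without advancing time (a new reading comes with each control period).
- get_image(name): name is "side" or "top"; returns a dict with "color" (480x640x3 uint8, blue, green, red), "vertical_fov" (degrees; the focal length in pixels is half the picture's height over the tangent of half this angle, whatever the lens; pixels are square), "cx", "cy" (the principal point, pixels), "k1" (the pictures are not rectified: a ray, as slopes to the right and down, at radius r is drawn at 1 + k1 r^2 times it, then the intrinsics apply), "R" (3x3) and "t" (3): a world point X has camera coordinates R X + t. Camera axes: x right, y down, z forward; pixel columns grow to the right and rows downward; lengths in mm; the calibration is good to about 2 mm. A picture is of the moment at which its call begins. There is no depth.
- ctrl.finish_job(): hands the job in, once; it reports no verdict.
Trained networks look in a picture, given as the dict that the camera call returned (one of the last four; its "shot" number tells which), for a name from the list of things; names that differ only in an ending like _2 or _b are one class to them, and where a whole thing is asked for, a point or a joint stands for the part that bears it (a point fixed in the world has none). Each returns a list of dicts, best first, with "conf" (0 to 1); they miss things now and then, are a little off and sometimes report something else, mostly with a low value. They report only what shows in the picture. A call takes as long as a camera call. They do not tell look-alikes from the thing itself.
- nets.find_in(picture, target): "position" ([x, y, z] in mm, in world coordinates, good to about 4 mm: the middle of the surface that is visible of it).
- nets.cut_out(picture, target): "pixels" (480x640 bool, what is visible of it).
- nets.place_of(picture, target): "position" ([x, y, z] in mm, in world coordinates, good to about 4 mm: a listed point, or the origin of a listed thing).
The state is a dict: "clock": time; "qpos": joint angles; "qd": joint speeds; "tau": joint torques, N m; "eef_pos": TCP position; "tool_rot": TCP orientation; "force": force on the tool from outside, world axes, zero at the start; "torque": the same for the moment, N m; "width": finger opening in mm.
Only numpy, scipy, OpenCV 4.12 (cv2) and the standard library are available. Lean on these libraries where they do the work, as an engineer would, in place of code of your own. Each camera call takes 0.05 s, during which the arm holds its last target.

## Working session

There is one attempt and no reset: what is moved stays moved. The work goes in short steps, Python scripts to look and compute and a tool call to move; the robot and the scene stay as the last step left them, time stands still between calls to the robot, and variables do not carry over. Pictures are saved under pics/ and viewed, and the job is handed in when it is done.

Besides the shell and the picture viewer there is one more tool, called after ">>>" as name(argument=value, ...), one argument or row to a line, values as JSON. step_arm: Moves the arm, as the interface text tells. Scaled input: -1 to 1 covers 0.05 m each way for a shift and 0.12 rad each way for a turn. Its arguments: {"type":"object","properties":{"moves":{"type":"string"}},"required":["moves"]}

```bash
mkdir -p pics; python3 - <<'E'
from cell import ctrl,get_image,nets
import cv2
s=ctrl.read_state();print({k:s[k] for k in('clock','eef_pos','tool_rot','force','width')})
for n in('side','top'):
    p=get_image(n);cv2.imwrite(f'pics/{n}0.png',p['color'])
    print(n,p['vertical_fov'],p['cx'],p['cy'],p['k1'],p['R'],p['t'])
    for t in('wheel_hub','handle_mid','handle_rear','handle_front','capture_top','station','tray','lens_axis','board1','board2','board3','board4','lamp_cup','solder_reel','screwdriver','flux_jar'):
        r=nets.place_of(p,t);print(t,[([round(float(v)) for v in q['position']],round(q['conf'],2)) for q in r[:3]])
E
```

```text
{'clock': 0.0, 'eef_pos': array([ 148.54390611, -632.16488314,  230.39525111]), 'tool_rot': array([-1.57084768,  0.00187875, -1.34001823]), 'force': array([-0.72633099, -1.00151058, -0.6109262 ]), 'width': 85.50022698970986}
side 55.56714178322936 325.1390318703884 237.13275186978117 0.001420614998288425 [[ 0.99934347 -0.02605625  0.02517348]
 [ 0.00742797 -0.53270815 -0.84626642]
 [ 0.03546064  0.84589781 -0.53216487]] [-598.41961236  106.73433998 1105.04693658]
wheel_hub [([533, -27, 117], 0.62)]
handle_mid [([487, -3, 145], 0.73), ([687, 27, 45], 0.33)]
handle_rear [([479, -14, 139], 0.89)]
handle_front [([492, 9, 142], 0.58)]
capture_top [([574, 194, 77], 0.49), ([674, -51, 39], 0.17)]
station [([668, 63, -1], 0.7)]
tray [([694, 57, 34], 0.66)]
lens_axis [([560, 95, 14], 0.69), ([701, 98, 51], 0.58), ([487, -3, 143], 0.45)]
board1 [([675, -48, 42], 0.87), ([737, -294, -1], 0.76), ([718, 175, 47], 0.73)]
board2 [([675, -48, 42], 0.87), ([737, -294, -1], 0.76), ([718, 175, 47], 0.73)]
board3 [([675, -48, 42], 0.87), ([737, -294, -1], 0.76), ([718, 175, 47], 0.73)]
board4 [([675, -4
[... 542 characters left out ...]
_front [([492, 13, 140], 0.89)]
capture_top [([572, 200, 77], 0.53), ([532, -146, 17], 0.51)]
station [([718, 171, 44], 0.16)]
tray [([694, 58, 35], 0.67), ([494, 12, 138], 0.22)]
lens_axis [([703, 102, 52], 0.94)]
board1 [([673, -49, 44], 0.95), ([742, -291, -4], 0.94), ([689, 22, 48], 0.81)]
board2 [([673, -49, 44], 0.95), ([742, -291, -4], 0.94), ([689, 22, 48], 0.81)]
board3 [([673, -49, 44], 0.95), ([742, -291, -4], 0.94), ([689, 22, 48], 0.81)]
board4 [([673, -49, 44], 0.95), ([742, -291, -4], 0.94), ([689, 22, 48], 0.81)]
lamp_cup [([475, 528, -4], 0.93), ([702, 100, 41], 0.32)]
solder_reel [([537, -498, 2], 0.62)]
screwdriver [([532, -143, 16], 0.66)]
flux_jar [([562, 96, 15], 0.45)]
```

View pics/side0.png

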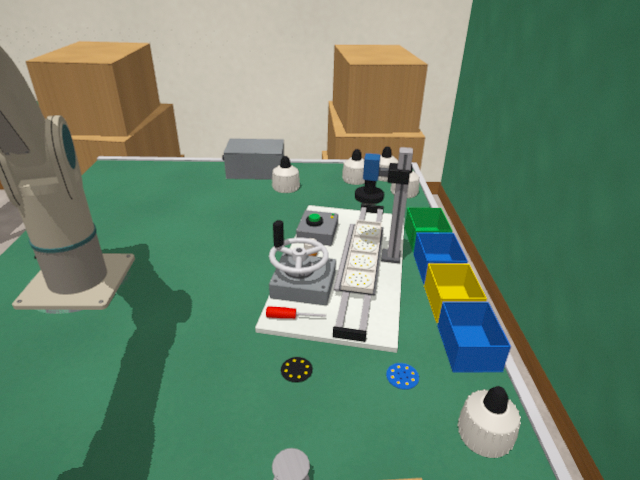

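View pics/top0.png

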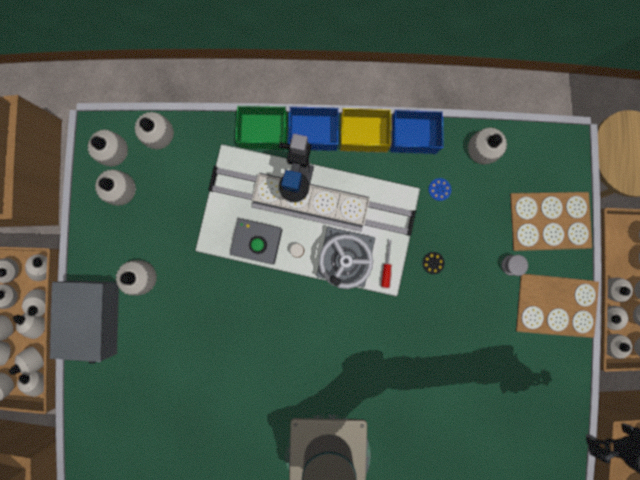

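Side view: black handle at (278,235), hub at (300,262), green button at (315,217), tray at (362,255), camera at (370,185). In the top view, the handle is at (335,277), the hub at (345,262) and the button at (257,244).

Look-alikes (side view pixels):
- **Handle:** lamp-cup necks at (285,162) and (496,398), the ring light at (370,195), and the screwdriver grip at (281,313).
- **Button:** the green bin at (428,222) and the jar at (312,250).
- **board4:** the black disc at (296,369), the blue disc at (403,375), and the boards in the wooden trays.

I choose the upright handle on the wheel rim and the button on the grey box, and check both in a close crop.

```bash
cat > h.py <<'E'
import numpy as np,cv2
from cell import ctrl,get_image,nets
def proj(p,X):
    c=p['R']@np.asarray(X,float)+p['t'];s=c[:2]/c[2];s=s*(1+p['k1']*(s@s))
    f=240/np.tan(np.radians(p['vertical_fov'])/2);return f*s+[p['cx'],p['cy']]
def crop(p,name,X,half=60,marks=()):
    im=p['color'].copy()
    u,v=proj(p,X).astype(int);S=5
    c=im[max(0,v-half):v+half,max(0,u-half):u+half];o=np.array([max(0,u-half),max(0,v-half)])
    c=cv2.resize(c,None,fx=S,fy=S,interpolation=cv2.INTER_CUBIC)
    for m in marks:
        q=((proj(p,m)-o+.5)*S).astype(int);cv2.drawMarker(c,tuple(int(a) for a in q),(0,0,255),0,12,1)
    cv2.imwrite('pics/'+name,c)
E
python3 - <<'E'
from h import *
M=[(532.5,-30.5,114),(486.5,-3,171),(486.5,-3,141),(480,-13.5,141),(492,11,141),(573,197,77)]
p=get_image('side');crop(p,'c_side.png',(545,50,110),60,M)
p=get_image('top');crop(p,'c_top.png',(545,50,110),60,M)
E
```

```text
(no output)
```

View pics/c_side.png

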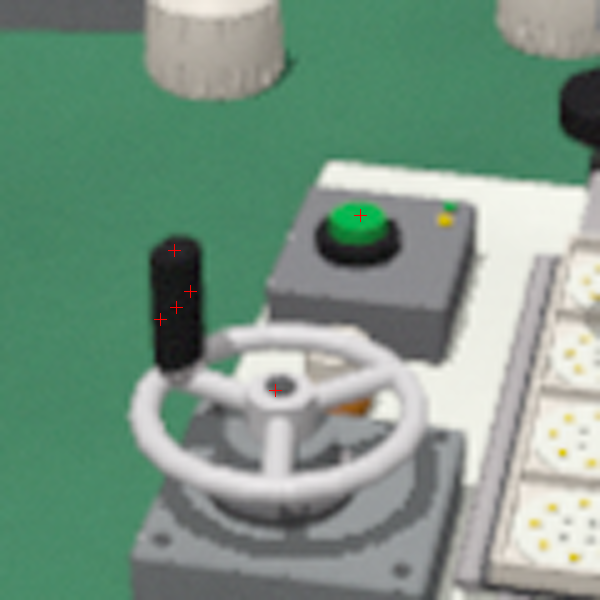

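View pics/c_top.png

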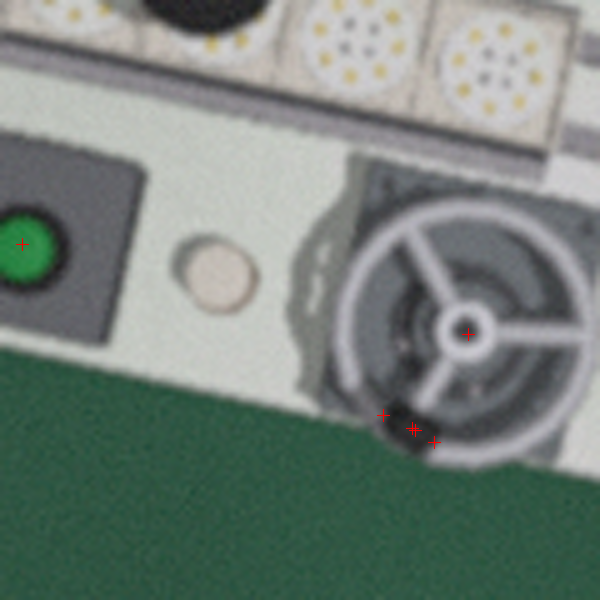

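>>> step_arm(
  moves="0 0 0 0 -0.95 0 0;0 0 0 0 -0.95 0 0;0 0 0 0 -0.95 0 0;0 0 0 0 -0.95 0 0;0 0 0 0 -0.95 0 0;0 0 0 0 -0.95 0 0;0 0 0 0 -0.95 0 0;0 0 0 0 0 0 0",
)

```text
clock: 2.6
eef_pos: [148.5, -632.8, 231.3]
tool_rot: [-1.571, -0.0, -0.542]
force: [-0.1, -0.5, -0.0]
width: 0.1
```

```bash
cat >> h.py <<'E'
from scipy.spatial.transform import Rotation as Ro
def totool(d,s=None):
    s=s or ctrl.read_state();R=Ro.from_euler('xyz',s['tool_rot']).as_matrix();return R.T@np.asarray(d,float)/50
def show(tg):
    s=ctrl.read_state();print(round(s['clock'],2),s['eef_pos'].round(1),s['tool_rot'].round(3),s['force'].round(1),s['qpos'].round(2),s['width'])
    print('to',tg,totool(np.array(tg)-s['eef_pos'],s).round(2))
E
python3 -c "
from h import *
show((430,-350,231));show((479,-41,231))"
```

```text
2.6 [ 148.5 -632.8  231.3] [-1.571 -0.    -0.542] [-0.1 -0.5 -0. ] [ 1.4   0.63 -0.18  1.51  0.13  1.01  0.65] 0.14866049136305454
to (430, -350, 231) [1.9  0.01 7.75]
2.6 [ 148.5 -632.8  231.3] [-1.571 -0.    -0.542] [-0.1 -0.5 -0. ] [ 1.4   0.63 -0.18  1.51  0.13  1.01  0.65] 0.14866049136305454
to (479, -41, 231) [-4.400e-01  1.000e-02  1.355e+01]
```

>>> step_arm(
  moves="0.19 0 0.78 0 0 0 0;0.19 0 0.78 0 0 0 0;0.19 0 0.78 0 0 0 0;0.19 0 0.78 0 0 0 0;0.19 0 0.78 0 0 0 0;0.19 0 0.78 0 0 0 0;0.19 0 0.78 0 0 0 0;0.19 0 0.78 0 0 0 0;0.19 0 0.78 0 0 0 0;0.19 0 0.78 0 0 0 0;-0.28 0 0.7 0 0 0 0;-0.28 0 0.7 0 0 0 0;-0.28 0 0.7 0 0 0 0;-0.28 0 0.7 0 0 0 0;-0.28 0 0.7 0 0 0 0;-0.28 0 0.7 0 0 0 0;-0.28 0 0.7 0 0 0 0;-0.28 0 0.7 0 0 0 0;0 0 0 0 0 0 0",
)

```text
clock: 4.5
eef_pos: [480.9, -43.8, 231.8]
tool_rot: [-1.567, -0.0, -0.536]
force: [0.4, 0.3, 0.4]
width: 0.1
```

```bash
python3 -c "
from h import *
show((479,-41,142))
p=get_image('side');crop(p,'a1.png',(500,-20,150),60)
p=get_image('top');crop(p,'a1t.png',(500,-20,150),60)"
```

```text
4.5 [480.9 -43.8 231.8] [-1.567 -0.    -0.536] [0.4 0.3 0.4] [ 0.22  0.4  -0.25  1.97  0.13  0.79 -0.64] 0.14049415853294084
to (479, -41, 142) [-0.06  1.8   0.02]
```

View pics/a1.png

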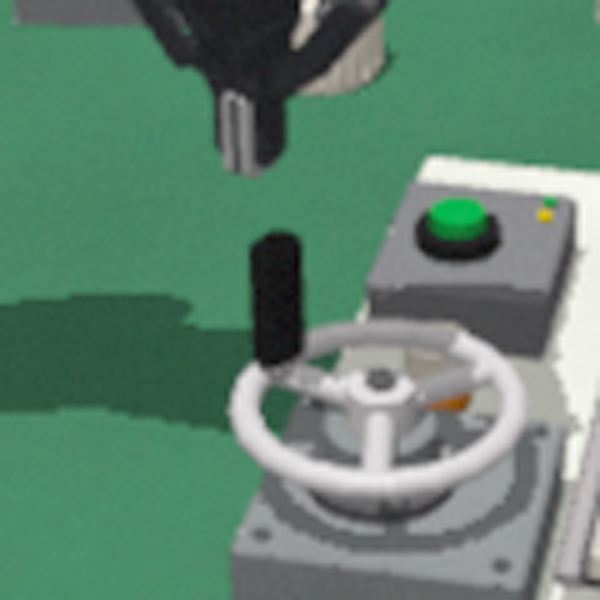

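>>> step_arm(
  moves="0 0.6 0 0 0 0 0;0 0.6 0 0 0 0 0;0 0.4 0 0 0 0 0;0 0.28 0 0 0 0 0;0 0 0 0 0 0 0",
)

```text
clock: 5.1
eef_pos: [478.2, -51.8, 135.7]
tool_rot: [-1.573, 0.003, -0.546]
force: [-0.9, -0.6, 0.2]
width: -0.2
```

```bash
python3 -c "
from h import *
show((478,-30,138))
p=get_image('side');crop(p,'a2.png',(500,-20,150),60)
p=get_image('top');crop(p,'a2t.png',(500,-20,150),60)"
```

```text
5.1 [478.2 -51.8 135.7] [-1.573  0.003 -0.546] [-0.9 -0.6  0.2] [ 0.19  0.55 -0.2   2.07  0.2   0.55 -0.7 ] -0.1640478173129912
to (478, -30, 138) [-0.23 -0.05  0.37]
```

View pics/a2.png

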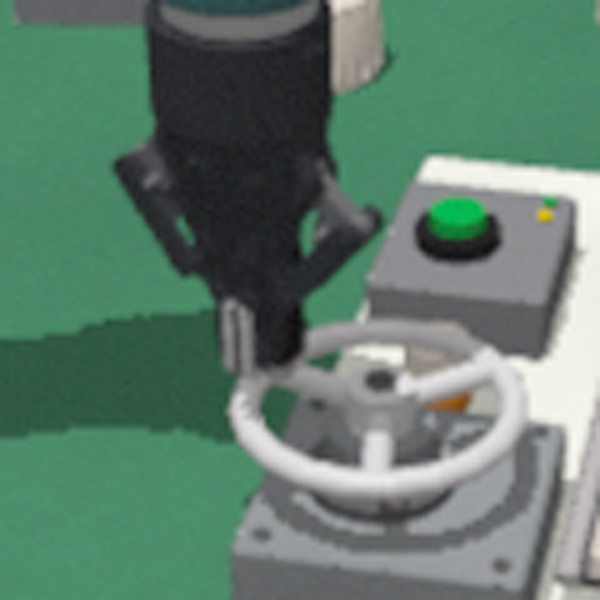

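>>> step_arm(
  moves="-0.08 0 0.08 0 0 0 0;-0.08 0 0.08 0 0 0 0;-0.07 0 0.08 0 0 0 0;0 0 0 0 0 0 0;0 0 0 0 0 0 0",
)

```text
clock: 5.7
eef_pos: [476.3, -33.6, 137.6]
tool_rot: [-1.571, -0.001, -0.541]
force: [-1.2, -1.1, 0.2]
width: 0.1
```

```bash
python3 -c "
from h import *
show((478,-30,138))
p=get_image('top');crop(p,'a3t.png',(500,-20,150),60)
p=get_image('side');crop(p,'a3.png',(500,-20,150),60)"
```

```text
5.7 [476.3 -33.6 137.6] [-1.571e+00 -1.000e-03 -5.410e-01] [-1.2 -1.1  0.2] [ 0.15  0.54 -0.2   2.08  0.19  0.54 -0.73] 0.09168802177993621
to (478, -30, 138) [-0.01 -0.01  0.08]
```

View pics/a3t.png

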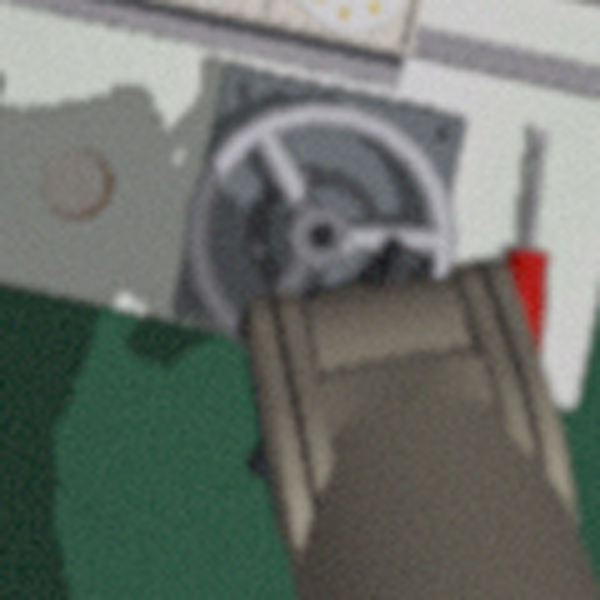

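View pics/a3.png

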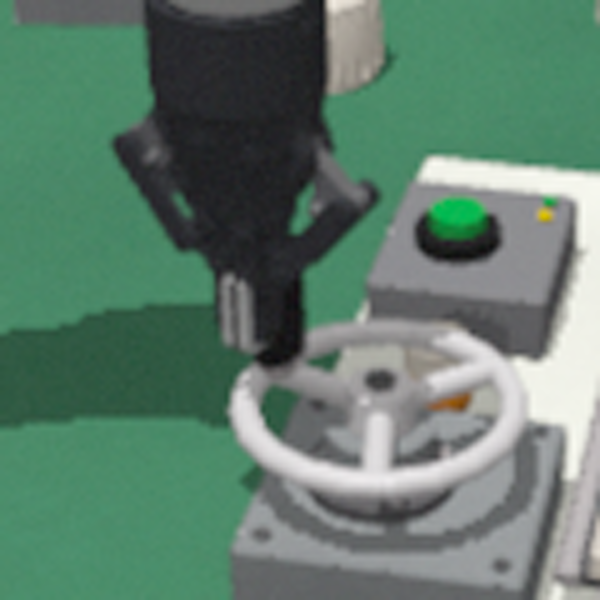

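>>> step_arm(
  moves="0 0 0.05 0 0 0 0;0 0 0 0 0 0 0;0 0 0 0 0 0 0",
)

```text
clock: 6.1
eef_pos: [477.5, -31.7, 137.3]
tool_rot: [-1.571, 0.0, -0.542]
force: [-0.4, 0.1, -0.1]
width: -0.1
```

>>> step_arm(
  moves="0 0 0.05 0 0 0 0;0 0 0 0 0 0 0;0 0 0 0 0 0 0",
)

```text
clock: 6.4
eef_pos: [478.7, -29.5, 137.3]
tool_rot: [-1.571, -0.0, -0.542]
force: [-0.1, 0.0, 0.2]
width: -0.0
```

>>> step_arm(
  moves="0 0 0.05 0 0 0 0;0 0 0 0 0 0 0;0 0 0 0 0 0 0",
)

```text
clock: 6.7
eef_pos: [479.8, -27.5, 137.3]
tool_rot: [-1.571, 0.0, -0.542]
force: [-0.2, -0.6, -0.0]
width: 0.2
```

>>> step_arm(
  moves="0 0 0.04 0 0 0 0;0 0 0 0 0 0 0;0 0 0 0 0 0 0",
)

```text
clock: 7.0
eef_pos: [480.2, -26.2, 137.2]
tool_rot: [-1.572, 0.001, -0.542]
force: [-2.4, -3.2, 0.6]
width: -0.2
```

>>> step_arm(
  moves="0 0 0.04 0 0 0 0;0 0 0 0 0 0 0;0 0 0 0 0 0 0",
)

```text
clock: 7.3
eef_pos: [481.8, -23.9, 137.2]
tool_rot: [-1.571, 0.001, -0.542]
force: [-3.0, -2.2, 0.4]
width: 0.1
```

>>> step_arm(
  moves="0 0 0.04 0 0 0 0;0 0 0 0 0 0 0;0 0 0 0 0 0 0",
)

```text
clock: 7.6
eef_pos: [483.4, -22.0, 137.3]
tool_rot: [-1.57, -0.0, -0.542]
force: [-1.4, -3.2, -0.3]
width: -0.1
```

```bash
cat >> h.py <<'E'
def arc(H,R,n,step,z=137.3,end=None):
    s=ctrl.read_state();p=s['eef_pos'].copy();show(p)
    a=np.arctan2(p[1]-H[1],p[0]-H[0]);print('r',np.hypot(*(p[:2]-H)),'ang',np.degrees(a))
    acc=np.zeros(3);rows=[]
    for i in range(1,n+1):
        b=a-i*step
        t=totool(np.array([H[0]+R*np.cos(b),H[1]+R*np.sin(b),z])-p,s)
        d=(t-acc).round(2);acc+=d;rows.append(f'{d[0]:g} {d[1]:g} {d[2]:g} 0 0 0 0')
    print(';'.join(rows))
E
python3 -c "
from h import *
arc((533,-30),54,15,np.radians(6))"
```

```text
7.6 [483.4 -22.  137.3] [-1.57  -0.    -0.542] [-1.4 -3.2 -0.3] [ 0.12  0.55 -0.19  2.06  0.19  0.55 -0.75] -0.05108589963558793
to [483.38287275 -22.02441582 137.33344778] [0. 0. 0.]
r 50.25404719555154 ang 170.86824417549877
-0.11 0 0.08 0 0 0 0;-0.02 0 0.11 0 0 0 0;-0.02 0 0.11 0 0 0 0;0 0 0.11 0 0 0 0;0.01 0 0.12 0 0 0 0;0.02 0 0.11 0 0 0 0;0.04 0 0.11 0 0 0 0;0.04 0 0.1 0 0 0 0;0.06 0 0.1 0 0 0 0;0.06 0 0.09 0 0 0 0;0.08 0 0.09 0 0 0 0;0.08 0 0.07 0 0 0 0;0.09 0 0.07 0 0 0 0;0.1 0 0.06 0 0 0 0;0.1 0 0.05 0 0 0 0
```

>>> step_arm(
  moves="-0.11 0 0.08 0 0 0 0;-0.02 0 0.11 0 0 0 0;-0.02 0 0.11 0 0 0 0;0 0 0.11 0 0 0 0;0.01 0 0.12 0 0 0 0;0.02 0 0.11 0 0 0 0;0.04 0 0.11 0 0 0 0;0.04 0 0.1 0 0 0 0;0.06 0 0.1 0 0 0 0;0.06 0 0.09 0 0 0 0;0 0 0 0 0 0 0",
)

```text
clock: 8.7
eef_pos: [513.8, 19.8, 137.1]
tool_rot: [-1.572, -0.0, -0.543]
force: [-3.2, -4.3, 0.0]
width: -0.1
```

```bash
python3 -c "
from h import *
arc((533,-30),54,15,np.radians(6))
p=get_image('side');crop(p,'b1.png',(520,0,150),60)"
```

```text
8.7 [513.8  19.8 137.1] [-1.572 -0.    -0.543] [-3.2 -4.3  0. ] [ 0.03  0.58 -0.19  1.98  0.18  0.6  -0.82] -0.1255228507382324
to [513.84857288  19.81965081 137.12638994] [0. 0. 0.]
r 53.373914671765895 ang 111.02751476418649
0.06 -0 0.09 0 0 0 0;0.09 -0 0.08 0 0 0 0;0.09 -0 0.07 0 0 0 0;0.09 -0 0.06 0 0 0 0;0.11 -0 0.05 0 0 0 0;0.1 -0 0.03 0 0 0 0;0.11 -0 0.03 0 0 0 0;0.11 -0 0.01 0 0 0 0;0.12 -0 0 0 0 0 0;0.11 -0 -0.01 0 0 0 0;0.11 -0 -0.02 0 0 0 0;0.11 -0 -0.03 0 0 0 0;0.1 -0 -0.04 0 0 0 0;0.1 -0 -0.06 0 0 0 0;0.1 -0 -0.06 0 0 0 0
```

View pics/b1.png

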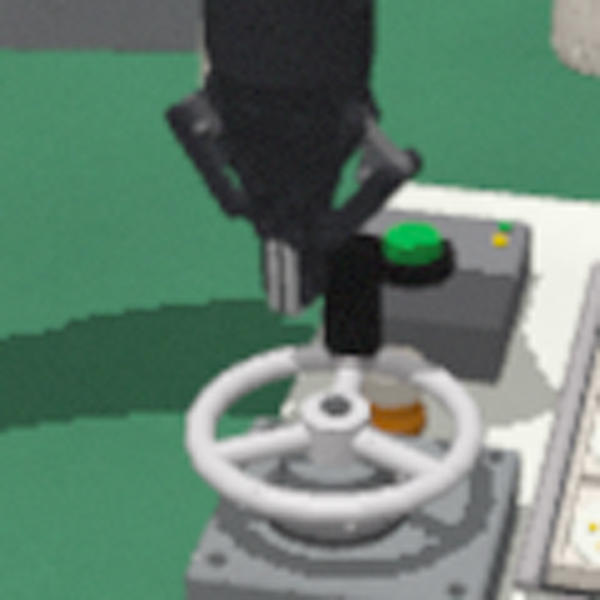

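The fingertips are pushing the rear of the handle. I'll raise the tool about 8 mm over this arc so the finger linkage clears the handle top.

>>> step_arm(
  moves="0.06 -0.02 0.09 0 0 0 0;0.09 -0.02 0.08 0 0 0 0;0.09 -0.02 0.07 0 0 0 0;0.09 -0.02 0.06 0 0 0 0;0.11 -0.02 0.05 0 0 0 0;0.1 -0.02 0.03 0 0 0 0;0.11 -0.02 0.03 0 0 0 0;0.11 -0.02 0.01 0 0 0 0;0.12 0 0 0 0 0 0;0.11 0 -0.01 0 0 0 0;0.11 0 -0.02 0 0 0 0;0 0 0 0 0 0 0",
)

```text
clock: 9.95
eef_pos: [571.6, 7.8, 145.4]
tool_rot: [-1.57, -0.001, -0.543]
force: [-1.4, 0.2, 0.2]
width: 0.3
```

```bash
python3 -c "
from h import *
arc((533,-30),54,15,np.radians(6),145.3)
p=get_image('side');crop(p,'b2.png',(530,-10,150),60)"
```

```text
9.95 [571.6   7.8 145.4] [-1.57e+00 -1.00e-03 -5.43e-01] [-1.4  0.2  0.2] [ 0.06  0.63 -0.19  1.82  0.18  0.7  -0.77] 0.3434996056290821
to [571.56903505   7.76501409 145.42920642] [0. 0. 0.]
r 53.97931783149975 ang 44.39653005982576
0.11 0 -0.03 0 0 0 0;0.1 0 -0.05 0 0 0 0;0.1 0 -0.05 0 0 0 0;0.09 0 -0.07 0 0 0 0;0.09 0 -0.07 0 0 0 0;0.07 0 -0.09 0 0 0 0;0.07 0 -0.09 0 0 0 0;0.06 0 -0.1 0 0 0 0;0.04 0 -0.1 0 0 0 0;0.04 0 -0.11 0 0 0 0;0.03 0 -0.11 0 0 0 0;0.01 0 -0.11 0 0 0 0;-0 0 -0.11 0 0 0 0;-0.01 0 -0.11 0 0 0 0;-0.02 0 -0.12 0 0 0 0
```

View pics/b2.png

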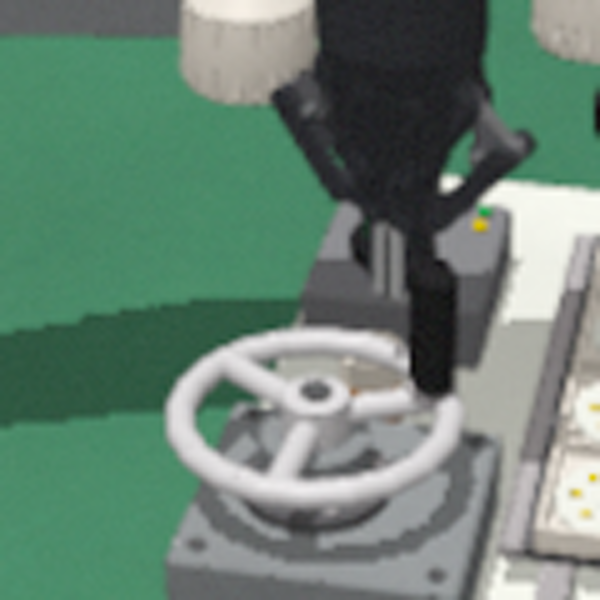

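>>> step_arm(
  moves="0.11 0 -0.03 0 0 0 0;0.1 0 -0.05 0 0 0 0;0.1 0 -0.05 0 0 0 0;0.09 0 -0.07 0 0 0 0;0.09 0 -0.07 0 0 0 0;0.07 0 -0.09 0 0 0 0;0.07 0 -0.09 0 0 0 0;0.06 0 -0.1 0 0 0 0;0.04 0 -0.1 0 0 0 0;0.04 0 -0.11 0 0 0 0;0 0 0 0 0 0 0",
)

```text
clock: 11.1
eef_pos: [584.3, -45.8, 145.5]
tool_rot: [-1.571, -0.002, -0.544]
force: [0.8, 0.9, -0.3]
width: -0.2
```

```bash
python3 -c "
from h import *
arc((533,-30),54,15,np.radians(6),145.3)
p=get_image('side');crop(p,'b3.png',(530,-30,150),60)"
```

```text
11.1 [584.3 -45.8 145.5] [-1.571 -0.002 -0.544] [ 0.8  0.9 -0.3] [ 0.16  0.65 -0.2   1.78  0.18  0.73 -0.68] -0.21060505589801062
to [584.28499583 -45.81563209 145.53987054] [0. 0. 0.]
r 53.66828687639154 ang -17.13908859076321
0.03 0 -0.11 0 0 0 0;0.01 0.01 -0.11 0 0 0 0;-0 -0 -0.11 0 0 0 0;-0.02 -0 -0.12 0 0 0 0;-0.02 -0 -0.11 0 0 0 0;-0.04 -0 -0.1 0 0 0 0;-0.05 -0 -0.11 0 0 0 0;-0.06 -0 -0.09 0 0 0 0;-0.06 -0 -0.09 0 0 0 0;-0.08 -0 -0.09 0 0 0 0;-0.09 -0.01 -0.07 0 0 0 0;-0.09 0 -0.07 0 0 0 0;-0.1 0 -0.05 0 0 0 0;-0.1 0 -0.04 0 0 0 0;-0.11 0 -0.04 0 0 0 0
```

View pics/b3.png

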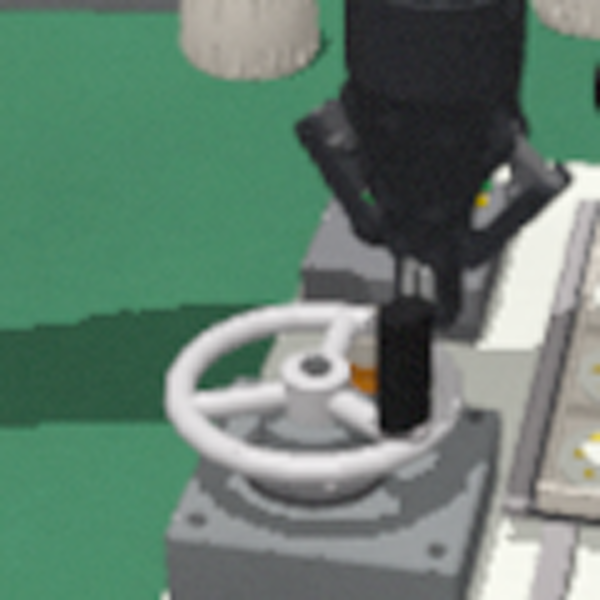

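>>> step_arm(
  moves="0.03 0 -0.11 0 0 0 0;0.01 0 -0.11 0 0 0 0;0 0 -0.11 0 0 0 0;-0.02 0 -0.12 0 0 0 0;-0.02 0 -0.11 0 0 0 0;-0.04 0 -0.1 0 0 0 0;-0.05 0 -0.11 0 0 0 0;-0.06 0 -0.09 0 0 0 0;-0.06 0 -0.09 0 0 0 0;-0.08 0 -0.09 0 0 0 0;0 0 0 0 0 0 0",
)

```text
clock: 12.25
eef_pos: [545.5, -79.6, 145.9]
tool_rot: [-1.568, -0.002, -0.541]
force: [3.5, 5.1, 0.1]
width: 0.1
```

```bash
python3 -c "
from h import *
arc((533,-30),54,15,np.radians(6),145.3)
p=get_image('side');crop(p,'b4.png',(530,-30,150),60)"
```

```text
12.25 [545.5 -79.6 145.9] [-1.568 -0.002 -0.541] [3.5 5.1 0.1] [ 0.23  0.61 -0.21  1.88  0.19  0.67 -0.63] 0.11307189724374353
to [545.546814   -79.61402471 145.93319495] [0. 0. 0.]
r 51.17591220111246 ang -75.80810155491912
-0.04 0.01 -0.12 0 0 0 0;-0.09 0 -0.06 0 0 0 0;-0.1 0 -0.06 0 0 0 0;-0.11 0 -0.05 0 0 0 0;-0.1 0 -0.03 0 0 0 0;-0.11 0 -0.03 0 0 0 0;-0.12 0 -0.01 0 0 0 0;-0.11 0 0 0 0 0 0;-0.11 0 0.01 0 0 0 0;-0.11 0 0.03 0 0 0 0;-0.11 -0 0.03 0 0 0 0;-0.1 -0 0.05 0 0 0 0;-0.1 -0 0.05 0 0 0 0;-0.09 0 0.07 0 0 0 0;-0.09 0 0.07 0 0 0 0
```

View pics/b4.png

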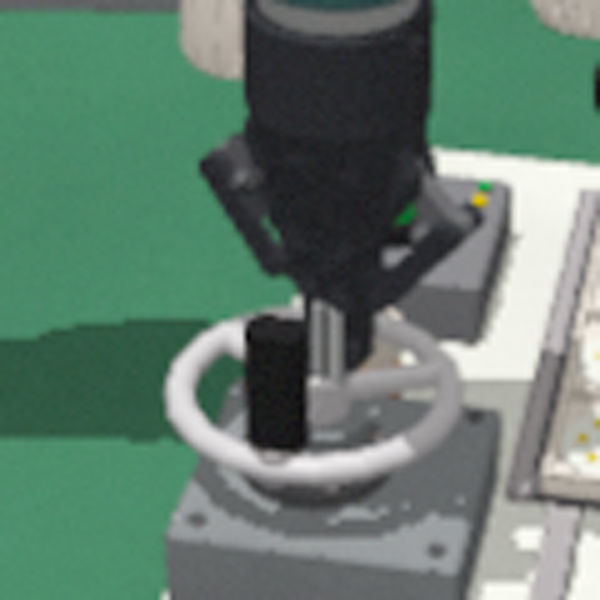

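>>> step_arm(
  moves="-0.04 0 -0.12 0 0 0 0;-0.09 0 -0.06 0 0 0 0;-0.1 0 -0.06 0 0 0 0;-0.11 0 -0.05 0 0 0 0;-0.1 0 -0.03 0 0 0 0;-0.11 0 -0.03 0 0 0 0;-0.12 0 -0.01 0 0 0 0;-0.11 0 0 0 0 0 0;-0.11 0 0.01 0 0 0 0;-0.11 0 0.03 0 0 0 0;0 0 0 0 0 0 0",
)

```text
clock: 13.4
eef_pos: [491.4, -68.7, 145.0]
tool_rot: [-1.573, 0.003, -0.542]
force: [1.2, -1.6, 0.2]
width: 0.1
```

```bash
python3 -c "
from h import *
arc((533,-30),53.5,8,np.radians(6),145.3)
show((480,-26.6,145.3))
p=get_image('side');crop(p,'b5.png',(530,-30,150),60)"
```

```text
13.4 [491.4 -68.7 145. ] [-1.573  0.003 -0.542] [ 1.2 -1.6  0.2] [ 0.22  0.55 -0.2   2.02  0.19  0.6  -0.65] 0.09646155075683115
to [491.37854076 -68.66492673 145.01920018] [0. 0. 0.]
r 56.80952761848384 ang -137.1089543898914
-0.09 -0.01 0.1 0 0 0 0;-0.1 0 0.05 0 0 0 0;-0.09 0 0.06 0 0 0 0;-0.09 0 0.06 0 0 0 0;-0.09 0 0.08 0 0 0 0;-0.07 0 0.08 0 0 0 0;-0.06 0 0.1 0 0 0 0;-0.06 0 0.09 0 0 0 0
13.4 [491.4 -68.7 145. ] [-1.573  0.003 -0.542] [ 1.2 -1.6  0.2] [ 0.22  0.55 -0.2   2.02  0.19  0.6  -0.65] 0.09646155075683115
to (480, -26.6, 145.3) [-0.63 -0.01  0.6 ]
```

View pics/b5.png

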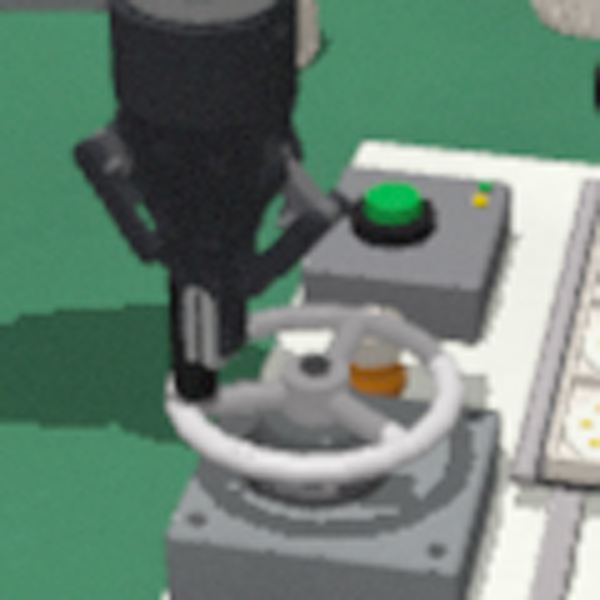

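>>> step_arm(
  moves="-0.09 0 0.1 0 0 0 0;-0.1 0 0.05 0 0 0 0;-0.09 0 0.06 0 0 0 0;-0.09 0 0.06 0 0 0 0;-0.09 0 0.08 0 0 0 0;-0.07 0 0.08 0 0 0 0;0 0 0 0 0 0 0;0 0 0 0 0 0 0",
)

```text
clock: 14.25
eef_pos: [481.5, -35.7, 145.3]
tool_rot: [-1.57, 0.001, -0.541]
force: [0.3, -0.8, 0.1]
width: 0.1
```

```bash
python3 -c "
from h import *
show((480,-26.6,145.3))
p=get_image('side');crop(p,'b6.png',(545,50,110),60)
for n in ('handle_mid','handle_rear'):print(n,nets.place_of(p,n)[:2])
p=get_image('top')
crop(p,'b6t.png',(545,50,110),60)
print(nets.place_of(p,'board3'))"
```

```text
14.25 [481.5 -35.7 145.3] [-1.57e+00  1.00e-03 -5.41e-01] [ 0.3 -0.8  0.1] [ 0.16  0.53 -0.2   2.06  0.19  0.57 -0.71] 0.0967189312598165
to (480, -26.6, 145.3) [-0.12 -0.    0.14]
handle_mid [{'position': [482.9, -10.5, 145.3], 'conf': 0.72}, {'position': [688.8, 22.6, 44.0], 'conf': 0.62}]
handle_rear [{'position': [479.1, -20.8, 143.5], 'conf': 0.73}]
[{'position': [687.1, 24.0, 44.1], 'conf': 0.95}, {'position': [734.1, 244.3, 42.4], 'conf': 0.83}, {'position': [532.9, -281.5, -2.9], 'conf': 0.83}, {'position': [700.4, 93.5, 46.8], 'conf': 0.63}, {'position': [717.8, 172.0, 41.4], 'conf': 0.59}, {'position': [742.2, -293.6, 1.3], 'conf': 0.58}, {'position': [536.3, -31.8, 110.5], 'conf': 0.39}]
```

View pics/b6.png

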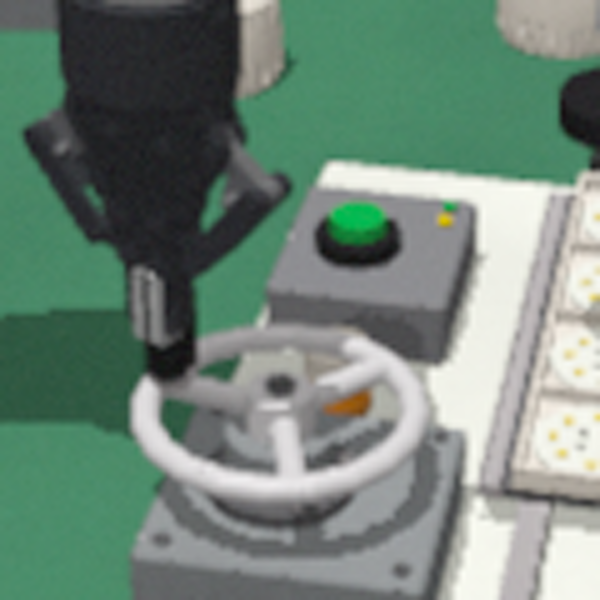

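>>> step_arm(
  moves="-0.04 0 0.04 0 0 0 0;-0.04 0 0.04 0 0 0 0;-0.03 0 0.04 0 0 0 0;0 0 0.02 0 0 0 0;0 0 0 0 0 0 0;0 0 0 0 0 0 0",
)

```text
clock: 15.1
eef_pos: [480.3, -27.8, 145.2]
tool_rot: [-1.571, 0.001, -0.542]
force: [-1.1, -2.3, 1.8]
width: 0.1
```

```bash
python3 -c "
from h import *
show((480.2,-26.4,145.3))"
```

```text
15.1 [480.3 -27.8 145.2] [-1.571e+00  1.000e-03 -5.420e-01] [-1.1 -2.3  1.8] [ 0.14  0.53 -0.2   2.06  0.19  0.57 -0.73] 0.07945544713976926
to (480.2, -26.4, 145.3) [-0.02 -0.    0.02]
```

>>> step_arm(
  moves="-0.02 0 0.03 0 0 0 0;0 0 0 0 0 0 0;0 0 0 0 0 0 0;0 0 0 0 0 0 0",
)

```text
clock: 15.5
eef_pos: [480.7, -25.9, 145.2]
tool_rot: [-1.571, 0.0, -0.542]
force: [-1.2, -3.6, 0.2]
width: -0.4
```

>>> step_arm(
  moves="0 0 -0.15 0 0 0 0;0 0 -0.2 0 0 0 0;0 0 -0.2 0 0 0 0;0 -0.5 0 0 0 0 0;0 -0.8 0 0 0 0 0;0 -0.8 0 0 0 0 0;0 0 -0.8 0 0 0 0;0 0 -0.8 0 0 0 0;0 0 -0.8 0 0 0 0;0 0 -0.8 0 0 0 0;0 0 0 0 0 0 0",
)

```text
clock: 16.6
eef_pos: [380.0, -191.8, 250.2]
tool_rot: [-1.574, 0.001, -0.552]
force: [0.7, -0.2, -0.3]
width: 0.1
```

```bash
python3 -c "
from h import *
M=[(532.5,-30.5,114),(486.5,-3,171),(486.5,-3,141),(480,-13.5,141),(492,11,141),(573,197,77)]
show((573,197,100))
import cv2
for n in('side','top'):
  p=get_image(n);crop(p,'d_%s.png'%n,(545,50,110),60,M)
  for t in ('handle_mid','handle_rear','handle_front','wheel_hub','board3','capture_top','tray','lens_axis'):print(n,t,[(np.round(q['position']),round(q['conf'],2)) for q in nets.place_of(p,t)[:5]])"
```

```text
16.6 [ 380.  -191.8  250.2] [-1.574e+00  1.000e-03 -5.520e-01] [ 0.7 -0.2 -0.3] [ 0.56  0.29 -0.21  2.08  0.09  0.78 -0.25] 0.10045492239463591
to (573, 197, 100) [-0.79  2.98  8.65]
side handle_mid [(array([490.,  -2., 142.]), 0.71)]
side handle_rear [(array([482., -13., 138.]), 0.84), (array([703.,  99.,  42.]), 0.33)]
side handle_front [(array([494.,  10., 141.]), 0.56)]
side wheel_hub [(array([533., -29., 112.]), 0.57)]
side board3 [(array([ 741., -298.,    0.]), 0.98), (array([699., 101.,  43.]), 0.78), (array([690.,  25.,  43.]), 0.73), (array([716., 171.,  43.]), 0.67), (array([732., 248.,  47.]), 0.43)]
side capture_top [(array([575., 198.,  76.]), 0.42)]
side tray [(array([708., 133.,  35.]), 0.63)]
side lens_axis [(array([703.,  97.,  50.]), 0.57)]
top handle_mid [(array([489.,  -1., 143.]), 0.62)]
top handle_rear [(array([481., -11., 139.]), 0.81)]
top handle_front [(array([494.,  12., 138.]), 0.96), (array([708., 135.,  36.]), 0.52)]
top wheel_hub [(array([532., -34., 111.]), 0.91)]
top board3 [(array([ 534., -279.,   -1.]), 0.96), (array([734., 248.,  42.]), 0.89), (array([718., 175.,  43.]), 0.86), (array([690.,  27.,  43.]), 0.8), (array([ 741., -292.,   -3.]), 0.55)]
top capture_top [(array([572., 198.,  75.]), 0.4)]
top tray [(array([710., 136.,  36.]), 0.83)]
top lens_axis [(array([700., 100.,  52.]), 0.89)]
```

View pics/d_side.png

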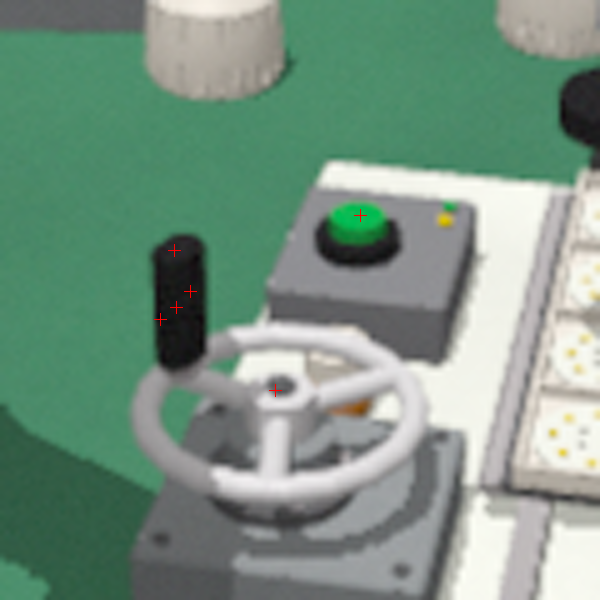

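View pics/d_top.png

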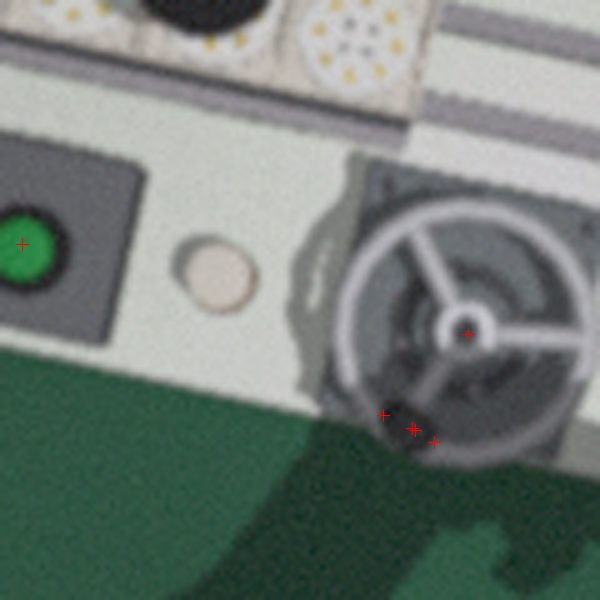

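>>> step_arm(
  moves="-0.05 0 0.6 0 0 0 0;-0.05 0 0.6 0 0 0 0;-0.05 0 0.6 0 0 0 0;-0.05 0 0.6 0 0 0 0;-0.05 0 0.6 0 0 0 0;-0.05 0 0.6 0 0 0 0;-0.05 0 0.6 0 0 0 0;-0.05 0 0.6 0 0 0 0;-0.05 0 0.6 0 0 0 0;-0.05 0 0.6 0 0 0 0;-0.05 0 0.6 0 0 0 0;-0.05 0 0.6 0 0 0 0;-0.05 0 0.6 0 0 0 0;-0.05 0 0.6 0 0 0 0;0 0 0 0 0 0 0;0 0 0 0 0 0 0;0 0 0 0 0 0 0",
)

```text
clock: 19.2
eef_pos: [570.4, 189.6, 250.1]
tool_rot: [-1.572, -0.0, -0.543]
force: [0.0, 0.0, -0.7]
width: 0.1
```

```bash
python3 -c "
from h import *
show((573,197.5,85))
a=cv2.imread('pics/side0.png');p=get_image('side');b=p['color']
g=lambda i:cv2.cvtColor(i,cv2.COLOR_BGR2GRAY)
u,v=proj(p,(486.5,-3,141)).astype(int);T=g(a)[v-10:v+8,u-9:u+9]
f=240/np.tan(np.radians(p['vertical_fov'])/2)
S=8;Tb=cv2.resize(T,None,fx=S,fy=S,interpolation=3);B=cv2.resize(g(b)[v-20:v+18,u-19:u+19],None,fx=S,fy=S,interpolation=3)
r=cv2.matchTemplate(B,Tb,cv2.TM_CCOEFF_NORMED);_,m,_,l=cv2.minMaxLoc(r);print('shift px',(np.array(l)/S-10),m)
t=np.array([.51,.86,0]);print('px per mm tangential',proj(p,np.array([486.5,-3,141])+t)-proj(p,(486.5,-3,141)))
"
```

```text
19.2 [570.4 189.6 250.1] [-1.572 -0.    -0.543] [ 0.   0.  -0.7] [-0.2   0.55 -0.27  1.63  0.17  0.99 -1.07] 0.05453785532697578
to (573, 197.5, 85) [-0.04  3.3   0.17]
shift px [ 0. -2.] 0.8877299427986145
px per mm tangential [ 0.24608233 -0.19566716]
```

>>> step_arm(
  moves="-0.04 0.5 0.17 0 0 0 0;0 0.6 0 0 0 0 0;0 0.6 0 0 0 0 0;0 0.6 0 0 0 0 0;0 0.5 0 0 0 0 0;0 0.3 0 0 0 0 0;0 0 0 0 0 0 0;0 0 0 0 0 0 0",
)

```text
clock: 20.05
eef_pos: [574.0, 199.2, 96.1]
tool_rot: [-1.57, -0.001, -0.543]
force: [0.7, 0.3, 0.2]
width: 0.2
```

```bash
python3 -c "
from h import *
show((573,197.5,71))
p=get_image('side');crop(p,'e1.png',(573,150,110),60)"
```

```text
20.05 [574.  199.2  96.1] [-1.57e+00 -1.00e-03 -5.43e-01] [0.7 0.3 0.2] [-0.24  0.74 -0.22  1.75  0.24  0.67 -1.14] 0.16574598607278446
to (573, 197.5, 71) [ 0.    0.5  -0.04]
```

View pics/e1.png

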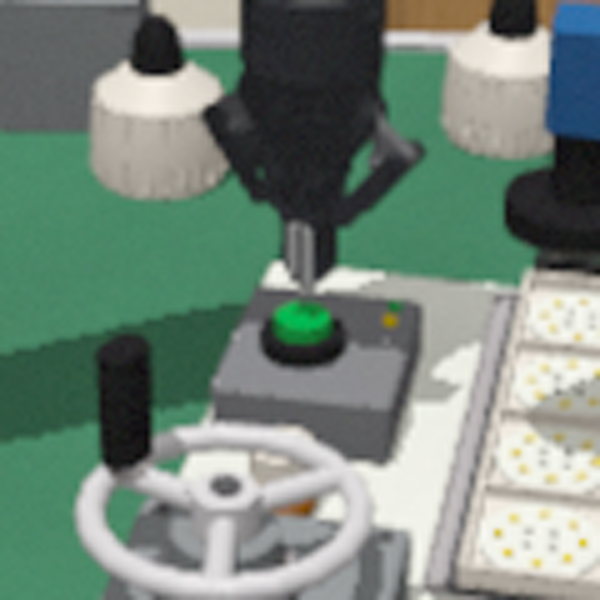

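Fingertips are centred over the button, about 19 mm above it. I'll press in small steps.

>>> step_arm(
  moves="0 0.2 -0.04 0 0 0 0;0 0.14 0 0 0 0 0;0 0 0 0 0 0 0;0 0 0 0 0 0 0",
)

```text
clock: 20.5
eef_pos: [572.2, 197.7, 78.2]
tool_rot: [-1.571, 0.0, -0.542]
force: [-0.2, 0.1, -0.1]
width: -0.1
```

>>> step_arm(
  moves="0 0.06 0 0 0 0 0;0 0.06 0 0 0 0 0;0 0 0 0 0 0 0;0 0 0 0 0 0 0",
)

```text
clock: 20.9
eef_pos: [572.8, 198.0, 72.7]
tool_rot: [-1.57, -0.001, -0.542]
force: [-0.6, 0.3, 3.8]
width: 0.1
```

>>> step_arm(
  moves="0 0.03 0 0 0 0 0;0 0.03 0 0 0 0 0;0 0 0 0 0 0 0;0 0 0 0 0 0 0",
)

```text
clock: 21.3
eef_pos: [572.8, 198.0, 71.0]
tool_rot: [-1.57, -0.001, -0.542]
force: [-3.6, -1.7, 14.5]
width: 0.0
```

The force rose to 14.5 N at z = 71 mm, so the button is on its stop. I'll retract and check.

>>> step_arm(
  moves="0 -0.3 0 0 0 0 0;0 -0.6 0 0 0 0 0;0 -0.8 0 0 0 0 0;0 -0.8 0 0 0 0 0;0 -0.8 0 0 0 0 0;0 0 -0.6 0 0 0 0;0 0 -0.6 0 0 0 0;0 0 -0.6 0 0 0 0;0 0 -0.6 0 0 0 0;0 0 -0.6 0 0 0 0;0 0 -0.6 0 0 0 0;0 0 -0.6 0 0 0 0;0 0 -0.6 0 0 0 0;0 0 -0.6 0 0 0 0;0 0 -0.6 0 0 0 0;0 0 -0.6 0 0 0 0;0 0 -0.6 0 0 0 0;0 0 -0.6 0 0 0 0;0 0 -0.6 0 0 0 0;0 0 0 0 0 0 0",
)

```text
clock: 23.3
eef_pos: [352.8, -165.0, 234.2]
tool_rot: [-1.573, 0.002, -0.549]
force: [-0.0, -0.3, -0.5]
width: -0.5
```

```bash
python3 -c "
from h import *
M=[(532.5,-30.5,114),(486.5,-3,171),(486.5,-3,141),(480,-13.5,141),(492,11,141),(573,197,77)]
show((573,197,100))
for n in('side','top'):
  p=get_image(n);cv2.imwrite('pics/%s9.png'%n,p['color']);crop(p,'f_%s.png'%n,(545,50,110),60,M)
  a=cv2.imread('pics/%s0.png'%n)
  A=cv2.resize(np.hstack([a[200:290,230:320],p['color'][200:290,230:320]]) if n=='side' else np.hstack([a[220:300,310:390],p['color'][220:300,310:390]]),None,fx=4,fy=4,interpolation=2)
  cv2.imwrite('pics/cmp_%s.png'%n,A)
  for t in ('handle_mid','handle_rear','handle_front','tray','screwdriver','flux_jar','lamp_cup','solder_reel'):print(n,t,[(np.round(q['position']),round(q['conf'],2)) for q in nets.place_of(p,t)[:1]])"
```

```text
23.3 [ 352.8 -165.   234.2] [-1.573  0.002 -0.549] [-0.  -0.3 -0.5] [ 0.55  0.27 -0.24  2.18  0.1   0.71 -0.3 ] -0.5186260198133152
to (573, 197, 100) [-0.01  2.67  8.48]
side handle_mid [(array([489.,  -2., 144.]), 0.75)]
side handle_rear [(array([481., -14., 142.]), 0.97)]
side handle_front [(array([497.,  12., 142.]), 0.86)]
side tray [(array([710., 133.,  32.]), 0.74)]
side screwdriver [(array([ 530., -146.,   15.]), 0.9)]
side flux_jar [(array([561.,  96.,  15.]), 0.54)]
side lamp_cup [(array([470., 529.,   0.]), 0.68)]
side solder_reel []
top handle_mid [(array([490.,  -1., 139.]), 0.85)]
top handle_rear [(array([481., -10., 139.]), 0.66)]
top handle_front [(array([493.,  14., 140.]), 0.66)]
top tray [(array([708., 130.,  35.]), 0.74)]
top screwdriver [(array([559.,  93.,  17.]), 0.71)]
top flux_jar [(array([473., 528.,  -1.]), 0.56)]
top lamp_cup [(array([476., 526.,  -1.]), 0.71)]
top solder_reel [(array([ 536., -501.,    0.]), 0.81)]
```

View pics/cmp_side.png

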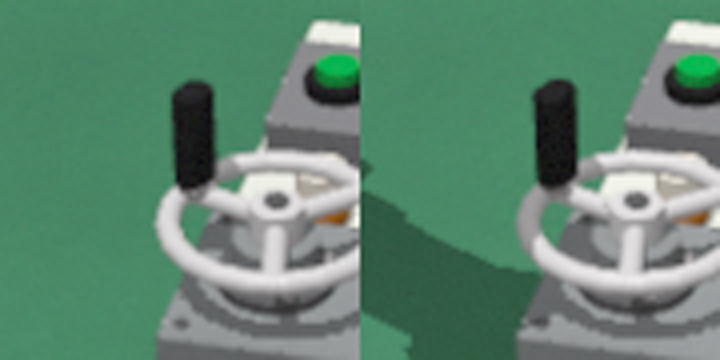

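View pics/cmp_top.png

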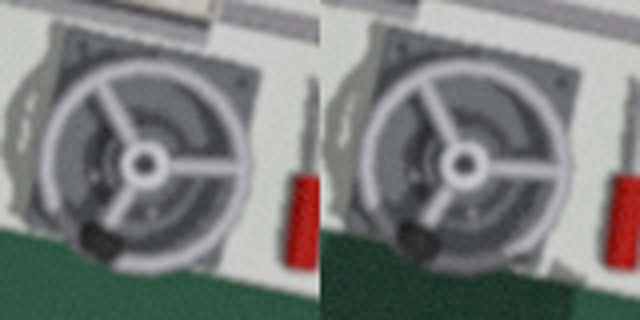

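View pics/side9.png

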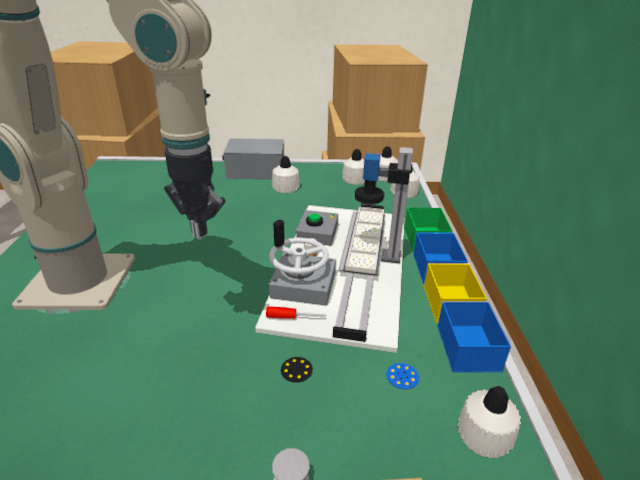

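The before and after crops match to about half a pixel. The handle is 2–3 mm ahead (about 0.05 rad), the tray has moved one nest, the button is up, the bystanders are in place and the arm is clear. Handing in.

```bash
python3 -c "
from cell import ctrl
print(ctrl.read_state()['qd'].round(3));print(ctrl.finish_job())"
```

```text
[ 0.001  0.001  0.001 -0.001  0.001 -0.001 -0.001]
the job is handed in; nothing more can be done
None
```

I pushed the wheel one full clockwise turn by the rear of its handle, with shut fingertips. I then pressed the green button until it met its stop (14.5 N at 71 mm), pulled the arm clear and handed the job in at about 23 s of the 67 s allowed. No verdict came back.

**Last checks:**
- **Wheel and handle:** the handle is about 2–3 mm past its start, roughly 0.05 rad against the 0.15 allowed.
- **Tray:** it moved one nest. Its centre went from about (694, 57) to (709, 132) mm, which brings board3 to the camera axis. I did not measure board3 itself under the lens: the networks put a board at (699, 101) mm against a lens axis near (703, 99).
- **Button and arm:** the button is up again, and the arm was clear and at rest.
- **Bystanders:** the side-view network put the screwdriver, jar and lamp cup where they started, and the top view did the same for the reel and cup.

**Checks that failed or disagreed:**
- A template match on the handle came out poor (0.89, sliding along the handle's length), so I did not use it. The handle figure comes from before-and-after crops and the networks.
- In the last top picture, the networks gave wrong spots for the screwdriver and the jar. The side picture shows both in place.
- The side picture did not detect the reel at all. It is visible in both pictures, and the top view places it correctly.

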